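Load a lens stack into a spring-loaded optics holder

ROBOT

A 7-joint arm with a two-finger parallel gripper is mounted at the origin on the work surface. World frame = base frame: x ahead of the robot, y to its left, z up, the work surface at z = 0. Lengths are in mm, angles in degrees, forces in N, time in s.
With the tool pointing down it reaches from about 425 to 925 mm from the base axis. Payload 6.8 kg.
Tool frame: the origin (TCP) lies on the centre line of the jaws, within the pads' length; the fingertips stand 8 mm ahead of it and the grasp point (between the pads) lies 11 mm behind it; x points along the fingers, z is the direction in which the jaws open and shut, and the axes are right-handed (so a half turn about x gives the same grasp; the last joint's range is limited). The gripper opens to 85 mm and grips with 20 to 120 N. Pads are 22 mm wide; open, the fingers measure 114 mm over their backs; the gripper's body (76 mm by 85 mm) begins 54 mm behind the grasp point. The pads swing forward as they close: fully open they stand 13 mm farther back than shut.
Start: joints at [-69.506, 27.33, 1.283, 89.118, -0.659, 63.558, -4.761], TCP at [303.167, 603.106, 239.308] pointing down, gripper open.
Joint ranges: [-169.35, 169.35], [-19.33, 120.38], [-80.79, 83.38], [13.8, 139.57], [-78.32, 258.32], [9.67, 109.79], [-169.56, 169.56]. Speed limits (degrees/s): [136.94, 136.94, 180, 180, 180, 180, 180].

INTERFACE

Orientations are given as [roll, pitch, yaw] about the fixed x, y, z axes, in that order (R = Rz(yaw) Ry(pitch) Rx(roll)).
In Python, from rig import * gives the robot as it stands. The module is installed in compiled form; this text tells all that it offers.
- The arm moves only by the tool play_rows, never from a script. Its argument "plan" is a list of rows, each a list of 3 entries, a list of its own where there are three numbers: the turn, a rotation vector about the tool's x, y, z in degrees, then the shift along the tool's x, y, z in mm, then the opening, from 0 (shut) to 1 (fully open). In form: [[[wx, wy, wz], [dx, dy, dz], fingers], ...]. A call has 1 to 8 rows; each row is the pose to reach, as a shift and turn from the pose measured when the call began, along the tool's axes at that moment; what a row does not reach only later rows make up. A row lasts 1/8 s, in which the tool goes at most 62.5 mm and 10.7 degrees, less where a joint would pass 70% of its speed; a pose out of reach is approached as far as the arm can. A call with a gripper value outside its range is refused whole. The fingers move at their own pace and stop on an object; "squeeze" is the grip in N (left out, the last holds). Time passes only in rows, so rows that repeat a pose let the fingers close. It gives the time, the measured TCP pose, the force and the opening at its end, in the units of the state.
- read_state(): the state, without advancing time (a new reading comes with each control period).
- get_image(name): name is "scene" or "top" or "wrist"; returns the picture (384x512x3 uint8, red, green, blue); there is no depth.
- camera_info(name): a dict with "fx", "fy", "cx", "cy" (pixels), "eye" and "attitude" of the camera in the world; the wrist camera has in their place "hand_eye" (4x4, takes a point from camera to tool coordinates, whose origin is the TCP and whose axes are the tool frame's). Camera axes: x right, y down, z forward; pixel columns grow to the right and rows downward; lengths in mm; the calibration is good to about 2 mm. A picture is of the moment at which its call begins: read the wrist's pose just before it. camera_info takes no time and is no camera call.
- hand_in(): hands the job in, once; it reports no verdict.
The state is a dict: "clock": time; "joint_positions": joint angles; "dq": joint speeds; "joint_efforts": joint torques, N m; "ee_pos": TCP position; "orientation": TCP orientation; "force": force on the tool from outside, world axes, zero at the start; "ft_torque": the same for the moment, N m; "gripper_width": finger opening in mm.
Only numpy, scipy, OpenCV 4.12 (cv2) and the standard library are available. Lean on these libraries where they do the work, as an engineer would, in place of code of your own. Each camera call takes 0.05 s, during which the arm holds its last target. There are 200 camera calls.

TASK

Load the spring-loaded optics holder from the kit rack, one piece at a time in build order: first the black spacer frame, next to the yellow sprung pressure plate, then the glass lens blank in front of it, last the gold-coloured retaining frame. There is too little room for the gold frame until you press it back against the glass so that the sprung plate gives way; then lower it behind the red keeper lip and let go, so that all three stand upright, in the middle of the channel, fully down and clamped between plate and lip. Be gentle with the glass, and leave the jar, the eyepiece and the screwdriver where they are.

Things in the scene. Friction and masses are not known exactly. Their poses are not given: they have to be found in the camera images.
- rack: Grey kit rack with blue ribs, fixed to the bench, 150 x 96 mm. Origin at the centre of its underside. Three slots 40 mm apart along its x (-40, 0, +40 mm), each 19 mm (x) by 70 mm (y), slot floor 10 mm above the bench; the walls around the slots rise 12 mm above that floor.
- spacer: Black spacer frame with an octagonal window, 54 mm wide (its y), 70 mm high (its z), 16 mm thick (its x), the same from both faces; origin at the centre of its underside. Starts upright in one of the rack's slots (which one varies). About 100 g.
- lens: Blue-tinted clear glass lens blank, a flat plate with a shallow dome (under 4 mm) on each face that sits in the neighbours' windows and does not keep them apart; 60 mm wide (its y), 70 mm high (its z), 16 mm thick (its x), the same from both faces; origin at the centre of its underside. Starts upright in one of the rack's slots (which one varies). About 165 g. Fragile: not to be dropped, hit or pressed hard (press with 30 N at most).
- retainer: Gold-coloured (anodised aluminium) retaining frame with an octagonal window, 66 mm wide (its y), 70 mm high (its z), 16 mm thick (its x), the same from both faces; origin at the centre of its underside. Starts upright in one of the rack's slots (which one varies). About 110 g.
- holder: Aluminium holder fixed to the bench, base 160 x 110 x 20 mm. Origin on its underside, below the middle of the empty gap; channel floor 20 mm above the origin. The channel runs along x: red keeper lip at -x, yellow sprung plate at +x. Pieces stand in it on edge, their x along its x (either way round), between two side rails 70 mm apart, flared at the top, 17 mm high above the floor.
- keeper (a point): Middle of the top edge of the red keeper lip's inner face, which lies at x = -20.5 mm of the holder; the fixed lip is 10 mm thick, 60 mm wide and 14 mm high above the channel floor. Axes as the holder's.
- plate (a point): Bottom middle of the yellow sprung plate's front face, at channel floor height; moves with the plate. At rest x = +20.5 mm of the holder, so the empty gap is 41 mm; the full stack is 48 mm, so loaded it is pressed back 7 mm. The plate is 44 mm wide, its top 68 mm above the floor; a steel housing 62 mm wide, 44 mm high stands behind at x = 50 to 86 mm. Axes as the holder's.
- follower (a joint): Travel of the yellow sprung plate, m: 0 at rest, grows as it is pressed back toward the holder's +x; hard stop at 0.011. Its spring pushes back with about 6 N at rest rising to 11.5 N at the stop; friction of the pieces on the floor adds a few N.
- jar: Bystander: closed jar with white cap, 52 mm across, 75 mm high; origin at the centre of its underside.
- eyepiece: Bystander: black microscope eyepiece standing upright, 48 mm across, 66 mm high; origin at the centre of its underside.
- driver: Bystander: screwdriver lying on the bench, 170 mm long along its x.
Mind the look-alikes: they are no part of the job. Several things have the shape of the retainer; the one meant has the colours described above.

How it is judged:
By the outcome, as a careful person would: the job done as asked, in the order asked, and still so for the second after the job is handed in, with the robot touching nothing.
It also fails if it takes over 72 s, if anything falls off the work surface, if the arm or the gripper's body presses on something with over 40 N, if the wrist force passes 120 N, or if a joint passes its speed limit or range.

## Working session

There is one attempt and no reset: what is moved stays moved. The work goes in short steps, Python scripts to look and compute and a tool call to move; the robot and the scene stay as the last step left them, time stands still between calls to the robot, and variables do not carry over. Pictures are saved under pics/ and viewed, about 8 in all and at most 12, crops included, and the job is handed in when it is done.

Besides the shell and the picture viewer there is one more tool, called after ">>>" as name(argument=value, ...), one argument or row to a line, values as JSON. play_rows: Moves the arm, as the interface text tells. Its arguments: {"type":"object","properties":{"plan":{"type":"array"},"squeeze":{"type":"number"}},"required":["plan"]}

```bash
mkdir -p pics
python3 - <<'E'
from rig import *
import cv2,numpy as np
print(read_state())
for n in ["scene","top","wrist"]:
    print(n,camera_info(n))
a=get_image("scene");b=get_image("top")
cv2.imwrite("pics/scene.png",a[:,:,::-1]);cv2.imwrite("pics/top.png",b[:,:,::-1])
cv2.imwrite("pics/top_big.png",cv2.resize(b[:,:,::-1],(800,600),interpolation=cv2.INTER_CUBIC))
E
```

```text
{'clock': 0.0, 'joint_positions': array([-69.50636366,  27.37629019,   1.28007844,  89.17867158,
        -0.65938469,  63.55759146,  -4.76197213]), 'dq': array([-0.07886234,  0.10316443, -0.00471104,  0.00610436, -0.0313028 ,
        0.05478389, -0.10658968]), 'joint_efforts': array([ 1.04792889e-05, -5.96465743e+01,  1.60817385e+00, -2.81196874e+01,
        1.25771365e-02,  9.68335080e-03,  1.52168752e-05]), 'ee_pos': array([302.90752966, 602.56825245, 238.317292  ]), 'orientation': array([-175.93285285,   89.89478856, -112.61993376]), 'force': array([ 0.93222336, -0.37231814,  0.4088864 ]), 'ft_torque': array([0.03713467, 0.02784311, 0.00213436]), 'gripper_width': 85.30589518768784}
scene {'fx': 460.3408681579377, 'fy': 460.3408681579377, 'cx': 248.14685965574526, 'cy': 191.59094894588847, 'eye': array([1224.61674945, -123.34505639,  985.63231164]), 'attitude': array([-146.93894873,    0.67993055,   83.33096715])}
top {'fx': 486.9319457556843, 'fy': 486.9319457556843, 'cx': 253.59458980312408, 'cy': 192.13761065798286, 'eye': array([ 422.27365046,  -86.78286732, 1230.37326081]), 'attitude': array([-171.37988001,    0.68922495,  -91.13726386])}
wrist {'fx': 277.8398496970984, 'fy': 277.8398496970984, 'cx': 254.7984242699379, 'cy': 193.74074637571616, 'hand_eye': array([[-4.65326094e-04, -2.80577362e-01,  9.59831301e-01,
        -1.34748281e+02],
       [-3.60545486e-04, -9.59831296e-01, -2.80577535e-01,
         7.08267559e+01],
       [ 9.99999827e-01, -4.76622892e-04,  3.45473647e-04,
         6.64205944e-01],
       [ 0.00000000e+00,  0.00000000e+00,  0.00000000e+00,
         1.00000000e+00]])}
```

View pics/scene.png

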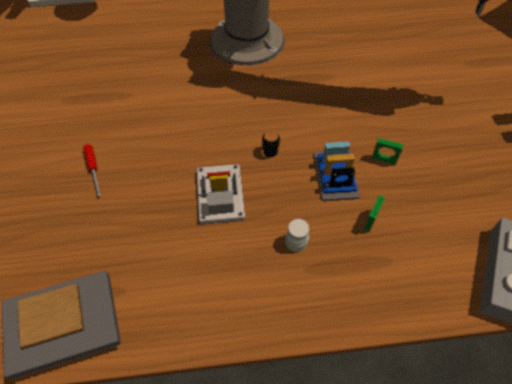

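View pics/top_big.png

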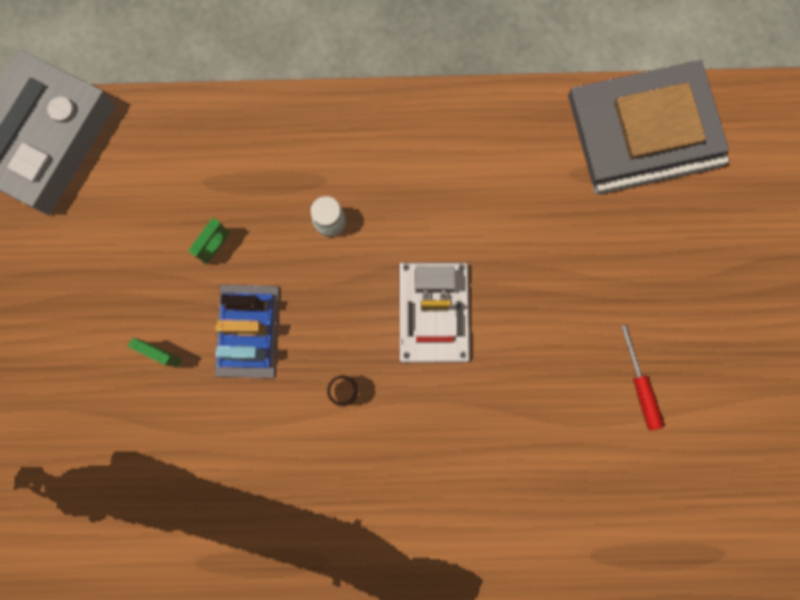

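Top view (800x600 scale): the rack is at (247,331). It holds black at (240,302), gold at (238,327) and glass at (237,352). The holder is at (435,312), with the red lip at (435,340) and the yellow plate at (436,303). The retainer look-alikes are green frames at (208,241) and (152,351). The gold one in the rack's middle slot is the one wanted.

```bash
cat > h.py <<'E'
from rig import *
import cv2,numpy as np
from scipy.spatial.transform import Rotation as Ro
def cam(n,st=None):
    c=camera_info(n)
    if n!="wrist": R=Ro.from_euler('xyz',c['attitude'],degrees=True).as_matrix();e=c['eye']
    else:
        Rt=Ro.from_euler('xyz',st['orientation'],degrees=True).as_matrix();H=c['hand_eye']
        R=Rt@H[:3,:3];e=Rt@H[:3,3]+st['ee_pos']
    return c,R,e
def cast(C,u,v,z):
    c,R,e=C;d=R@np.array([(u-c['cx'])/c['fx'],(v-c['cy'])/c['fy'],1]);return e+d*(z-e[2])/d[2]
def proj(C,p):
    c,R,e=C;q=R.T@(np.asarray(p,float)-e);return np.array([c['fx']*q[0]/q[2]+c['cx'],c['fy']*q[1]/q[2]+c['cy']])
def mask(img,lo,hi,box=None):
    m=cv2.inRange(cv2.cvtColor(img,cv2.COLOR_RGB2HSV),lo,hi)
    if box:
        k=np.zeros_like(m);k[box[1]:box[3],box[0]:box[2]]=1;m=m*k
    return m
def rects(m,amin=15):
    cs=cv2.findContours(m,cv2.RETR_EXTERNAL,cv2.CHAIN_APPROX_NONE)[0]
    return [cv2.minAreaRect(c) for c in sorted(cs,key=cv2.contourArea,reverse=True) if cv2.contourArea(c)>=amin]
def rectw(C,r,z):
    P=np.array([cast(C,u,v,z) for u,v in cv2.boxPoints(r)]);a=P[1]-P[0];b=P[2]-P[1]
    L,S=(a,b) if np.linalg.norm(a)>np.linalg.norm(b) else (b,a)
    return P.mean(0).round(1),np.linalg.norm(L).round(1),np.linalg.norm(S).round(1),round(np.degrees(np.arctan2(L[1],L[0]))%180,1)
def tool(st,p,rpy=None):  # world delta -> tool shift
    Rt=Ro.from_euler('xyz',st['orientation'],degrees=True).as_matrix()
    return (Rt.T@(np.asarray(p)-st['ee_pos'])).round(1)
E
python3 - <<'E'
from h import *
im=cv2.imread("pics/top.png")[:,:,::-1].copy();C=cam("top")
hb=(250,160,310,240);rb=(130,175,185,248)
def show(n,m,z,k=3):
    for r in rects(m)[:k]: print(n,np.round(r[0],1),rectw(C,r,z))
show("white base",mask(im,(0,0,170),(180,60,255),hb),20)
show("red lip",mask(im,(0,150,80),(6,255,255),hb),34)
show("yellow",mask(im,(18,120,80),(35,255,255),hb),88)
show("gold",mask(im,(12,110,120),(30,255,255),(136,200,170,216)),80)
show("lens",mask(im,(85,30,120),(110,160,255),(136,215,170,235)),80)
show("black",mask(im,(0,0,0),(180,255,45),(136,180,175,205)),80)
show("blue",mask(im,(108,150,60),(125,255,255),rb),22)
show("jar",mask(im,(0,0,150),(180,50,255),(190,120,230,150)),75)
print(tool(read_state(),[600,200,200]))
E
```

```text
white base [277.5 199.5] (array([ 586.8, -135.4,   20. ]), np.float64(159.5), np.float64(108.8), np.float64(178.8))
white base [293.5 189.5] (array([ 610.6, -176.3,   20. ]), np.float64(22.9), np.float64(22.6), np.float64(178.1))
red lip [278.  216.5] (array([ 541.9, -134.9,   34. ]), np.float64(54.2), np.float64(2.5), np.float64(88.8))
yellow [278.5 194.5] (array([ 588.8, -135.4,   88. ]), np.float64(40.3), np.float64(12.0), np.float64(88.8))
gold [150.5 207.5] (array([565.2, 170.1,  80. ]), np.float64(69.5), np.float64(36.0), np.float64(88.8))
lens [151.5 224.5] (array([524.6, 167.3,  80. ]), np.float64(59.5), np.float64(21.4), np.float64(88.8))
black [156.  193.5] (array([598.7, 157.3,  80. ]), np.float64(52.9), np.float64(16.9), np.float64(88.8))
blue [156.5 218.5] (array([544.5, 167.7,  22. ]), np.float64(77.6), np.float64(17.5), np.float64(88.8))
blue [157.1 202.5] (array([584.7, 166.8,  22. ]), np.float64(76.1), np.float64(20.3), np.float64(86.8))
blue [156.  231.5] (array([512. , 168.6,  22. ]), np.float64(74.8), np.float64(7.5), np.float64(88.8))
jar [207.4 135.1] (array([741.3,  33.8,  75. ]), np.float64(46.7), np.float64(44.1), np.float64(118.7))
[  38.9 -446.2 -226.3]
```

```bash
cat >> h.py <<'E'
def go(p,yaw=0,flip=0,st=None):
    """tool down, jaw axis z at world y rotated by yaw (+180 if flip); returns rotvec,shift in tool frame"""
    st=st or read_state()
    Rt=Ro.from_euler('xyz',st['orientation'],degrees=True)
    a=np.radians(yaw+180*flip);z=np.array([-np.sin(a),np.cos(a),0]);x=np.array([0,0,-1.]);y=np.cross(z,x)
    T=Ro.from_matrix(np.stack([x,y,z],1))
    return np.degrees((Rt.inv()*T).as_rotvec()).round(1),tool(st,p)
E
python3 - <<'E'
from h import *
st=read_state();print(Ro.from_euler('xyz',st['orientation'],degrees=True).as_matrix().round(2))
for f in 0,1: print(f,*go([565,168,220],0,f), *go([565,100,220],0,f))
E
```

```text
[[-0.   -0.89  0.45]
 [-0.    0.45  0.89]
 [-1.   -0.   -0.  ]]
0 [-26.7  -0.1  -0. ] [  18.9 -429.3 -270.6] [-26.7  -0.1  -0. ] [  19.  -459.9 -331.4]
1 [ 1.533e+02 -0.000e+00  1.000e-01] [  18.9 -429.3 -270.6] [ 1.533e+02 -0.000e+00  1.000e-01] [  19.  -459.9 -331.4]
```

>>> play_rows(
  plan=[
    [[-10,0,0],[5,-60,-40],1],
    [[-20,0,0],[10,-120,-80],1],
    [[-26.7,0,0],[15,-180,-120],1],
    [[-26.7,0,0],[18,-230,-150],1],
    [[-26.7,0,0],[18.9,-290,-190],1],
    [[-26.7,0,0],[18.9,-350,-230],1],
    [[-26.7,0,0],[18.9,-415,-260],1],
    [[-26.7,0,0],[18.9,-429.3,-270.6],1],
  ],
  squeeze=40,
)

```text
clock: 1.1
ee_pos: [560.9, 173.6, 219.9]
orientation: [151.1, 89.9, -118.8]
force: [-0.5, 0.0, 0.9]
gripper_width: 85.3
```

Run:
```python
from h import *
st=read_state();im=get_image("wrist");print(st['ee_pos'],st['clock'],st['force'],go([565,168,220]))
cv2.imwrite("pics/w1.png",cv2.resize(im[:,:,::-1],(800,600)));cv2.imwrite("pics/w1r.png",im[:,:,::-1])
C=cam("wrist",st);np.save("C1.npy",np.array([st['ee_pos'],st['orientation']]))
def show(n,m,z,k=2):
    for r in rects(m,60)[:k]: print(n,np.round(r[0],1),np.round(r[1],1),rectw(C,r,z))
show("gold",mask(im,(12,110,120),(30,255,255)),80)
show("lens",mask(im,(85,30,120),(107,160,255)),80)
show("black",mask(im,(0,0,0),(180,255,45)),80)
show("blue",mask(im,(108,150,60),(125,255,255)),22,4)
```

```text
[560.916678   173.55239747 219.88885766] 1.1 [-0.53421783  0.01529574  0.89000973] (array([-0.6, -0.4,  0.1]), array([0. , 0.7, 4.9]))
gold [255.5 169. ] [511. 338.] (array([575.4, 174.2,  80. ]), np.float64(437.3), np.float64(367.2), np.float64(90.0))
gold [250.6 183. ] [63.3 26.6] (array([559.4, 169.6,  80. ]), np.float64(63.6), np.float64(27.9), np.float64(87.8))
lens [251.5 147.1] [61.3 22.7] (array([522.9, 170.6,  80. ]), np.float64(59.5), np.float64(22.1), np.float64(87.9))
black [255.5 312. ] [142. 511.] (array([723.9, 174.2,  80. ]), np.float64(553.7), np.float64(206.1), np.float64(90.1))
black [249.5 216.5] [31. 49.] (array([595.9, 168.2,  80. ]), np.float64(50.9), np.float64(34.9), np.float64(90.0))
blue [252.5 153. ] [54. 69.] (array([537.6, 171. ,  22. ]), np.float64(80.4), np.float64(64.6), np.float64(90.0))
blue [248.9 209.2] [65.  24.9] (array([608.1, 166.3,  22. ]), np.float64(81.3), np.float64(33.4), np.float64(86.8))
```

View pics/w1.png

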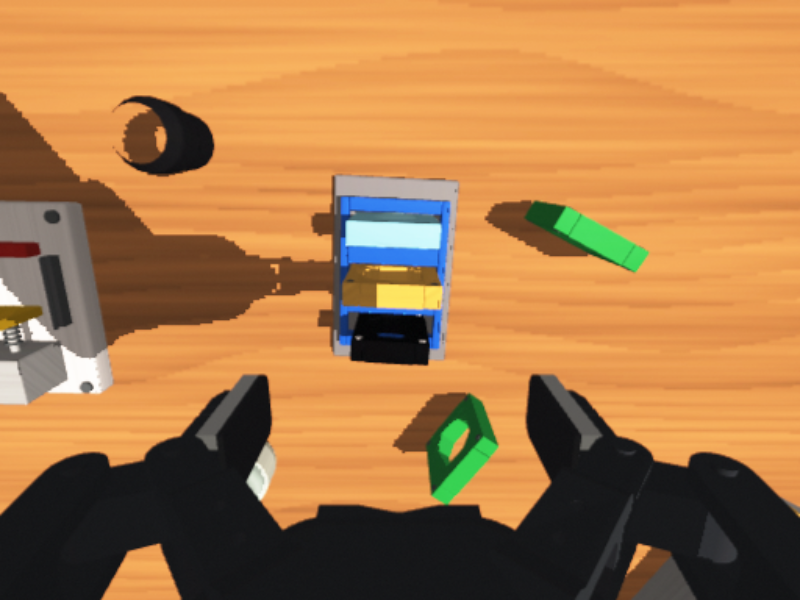

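The picture shows the rack with glass (392,233), gold (392,292) and black (392,350), and green look-alikes at (585,235) and (460,448). The black piece is the first target. I take its x from the top-face edges.

Run:
```python
from h import *
s=np.load("C1.npy");C=cam("wrist",dict(ee_pos=s[0],orientation=s[1]))
k=.64
for n,p in dict(lensfar=(392,248),lensnear=(392,222),goldfar=(392,308),goldnear=(392,281),blackfar=(392,364),blacknear=(392,334),blL=(351,362),blR=(428,364),lensL=(345,246),lensR=(440,249),goldL=(342,304),goldR=(442,309)).items():
    print(n,cast(C,p[0]*k,p[1]*k,80).round(1))
for n,p in dict(rTL=(333,177),rTR=(458,182),rBL=(332,353),rBR=(445,358)).items(): print(n,cast(C,p[0]*k,p[1]*k,22).round(1))
im=cv2.imread("pics/w1r.png")
cv2.imwrite("pics/crop1.png",cv2.resize(im[105:245,200:305],None,fx=5,fy=4.2,interpolation=cv2.INTER_CUBIC))
```

```text
lensfar [534.3 169.9  80. ]
lensnear [518. 170.  80.]
goldfar [574.2 169.8  80. ]
goldnear [555.9 169.8  80. ]
blackfar [614.4 169.6  80. ]
blacknear [592.5 169.7  80. ]
blL [613.  141.5  80. ]
blR [614.4 194.4  80. ]
lensL [533.1 140.1  80. ]
lensR [534.9 200.5  80. ]
goldL [571.5 136.8  80. ]
goldR [574.9 202.9  80. ]
rTL [491.1 125.8  22. ]
rTR [494.6 217.9  22. ]
rBL [630.8 119.1  22. ]
rBR [635.2 212.6  22. ]
```

View pics/crop1.png

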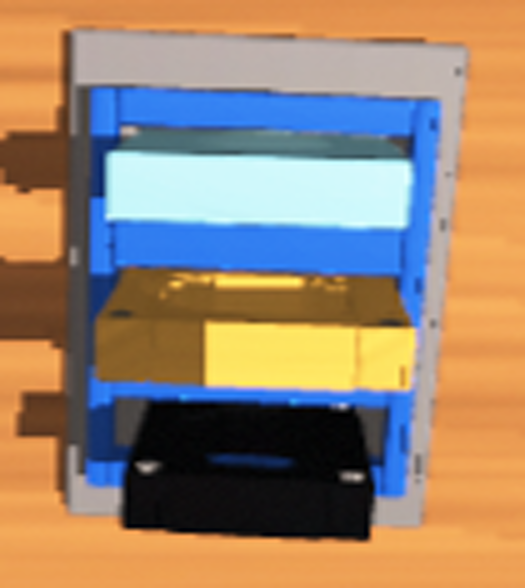

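Crop confirms the choice: black frame (245,490 in the crop), gold frame (255,345), glass (258,185). Measured widths are 53, 66 and 60 mm and the pitch is 40 mm, so everything agrees.

Run:
```python
from h import *
for z in 120,40: print(*go([606,168,z],-2.2))
```

```text
[ 1.6 -0.4  0.2] [100.1 -40.    6.1]
[ 1.6 -0.4  0.2] [180.1 -39.8   6.6]
```

>>> play_rows(
  plan=[
    [[1.6,-0.4,0.2],[40,-30,5],1],
    [[1.6,-0.4,0.2],[80,-40,6],1],
    [[1.6,-0.4,0.2],[100,-40,6.3],1],
    [[1.6,-0.4,0.2],[120,-40,6.5],1],
    [[1.6,-0.4,0.2],[145,-39.8,6.6],1],
    [[1.6,-0.4,0.2],[165,-39.8,6.6],1],
    [[1.6,-0.4,0.2],[180,-39.8,6.6],1],
    [[1.6,-0.4,0.2],[180,-39.8,6.6],1],
  ],
)

```text
clock: 2.15
ee_pos: [605.3, 167.9, 39.2]
orientation: [104.6, 89.8, -167.6]
force: [-0.9, 0.0, -0.1]
gripper_width: 85.7
```

Run:
```python
from h import *
st=read_state();print(*go([606,168,40],-2.2),st['force'])
```

```text
[-0.  -0.  -0.1] [-0.8 -0.7  0.2] [-0.90549237  0.03905928 -0.08382489]
```

>>> play_rows(
  plan=[
    [[0,0,0],[0,0,0],0.3],
    [[0,0,0],[0,0,0],0.3],
    [[0,0,0],[0,0,0],0.3],
    [[0,0,0],[0,0,0],0.3],
    [[0,0,0],[0,0,0],0.3],
  ],
)

```text
clock: 2.78
ee_pos: [606.1, 168.1, 40.2]
orientation: [87.4, 90.0, 175.1]
force: [0.5, 0.9, 6.2]
gripper_width: 53.4
```

>>> play_rows(
  plan=[
    [[0,0,0],[-10,0,0],0.3],
    [[0,0,0],[-40,0,0],0.3],
    [[0,0,0],[-90,0,0],0.3],
    [[0,0,0],[-140,0,0],0.3],
    [[0,0,0],[-180,0,-40],0.3],
    [[0,0,0],[-180,-3,-100],0.3],
    [[0,0,0],[-180,-6,-160],0.3],
    [[0,0,0],[-180,-8,-210],0.3],
  ],
)

```text
clock: 3.78
ee_pos: [605.4, -44.8, 220.7]
orientation: [119.0, 90.0, -153.3]
force: [0.2, 1.0, -1.2]
gripper_width: 53.5
```

>>> play_rows(
  plan=[
    [[-2,0,0],[0,0,-45],0.3],
    [[-2,0,0],[0,0,-85],0.3],
    [[-2,0,0],[0,0,-92],0.3],
    [[-2,0,0],[0,0,-92],0.3],
    [[-2,0,0],[0,0,-92],0.3],
  ],
)

```text
clock: 4.4
ee_pos: [601.9, -134.7, 220.7]
orientation: [57.8, 89.9, 147.6]
force: [0.3, 0.1, -1.5]
gripper_width: 53.7
```

Run:
```python
from h import *
st=read_state();im=get_image("wrist");print(st['ee_pos'],st['gripper_width'],st['force'],go([600,-135,220]))
cv2.imwrite("pics/w2.png",cv2.resize(im[:,:,::-1],(800,600),interpolation=cv2.INTER_CUBIC));cv2.imwrite("pics/w2r.png",im[:,:,::-1])
np.save("C2.npy",np.array([st['ee_pos'],st['orientation']]))
C=cam("wrist",st)
for n,m,z in [("red",mask(im,(0,150,60),(6,255,255)),34),("yellow",mask(im,(20,120,60),(35,255,255)),88),("white",mask(im,(0,0,120),(180,50,255)),20)]:
    for r in rects(m,60)[:2]: print(n,np.round(r[0],1),np.round(r[1],1),rectw(C,r,z),[cast(C,*q,z)[:2].round(1) for q in cv2.boxPoints(r)])
```

```text
[ 601.90439759 -134.71563751  220.68006614] 53.70908608811704 [ 0.26779785  0.14066575 -1.52695454] (array([-0.1,  0. , -0.1]), array([ 0.7,  2. , -0.3]))
red [255. 124.] [ 8. 52.] (array([ 543.6, -133.7,   34. ]), np.float64(58.2), np.float64(8.7), np.float64(89.8)) [array([ 539.1, -162.8]), array([ 539.3, -104.6]), array([ 548.1, -104.4]), array([ 547.9, -163. ])]
yellow [254. 173.] [18. 44.] (array([ 588.3, -134.9,   88. ]), np.float64(42.8), np.float64(18.0), np.float64(89.8)) [array([ 579.2, -156.3]), array([ 579.4, -113.5]), array([ 597.4, -113.1]), array([ 597.2, -156.7])]
white [254.7 155.5] [ 95.1 126.2] (array([ 585.9, -134.2,   20. ]), np.float64(153.4), np.float64(108.1), np.float64(176.3)) [array([ 661.5, -196.9]), array([ 508.3, -187. ]), array([510.1, -78.9]), array([663.7, -74.1])]
white [ 35.4 305.2] [17.1 75. ] (array([ 793.6, -447.5,   20. ]), np.float64(111.0), np.float64(27.8), np.float64(101.3)) [array([ 790.3, -500.9]), array([ 768.7, -392. ]), array([ 796.4, -392.9]), array([ 819., -504.])]
```

View pics/w2.png

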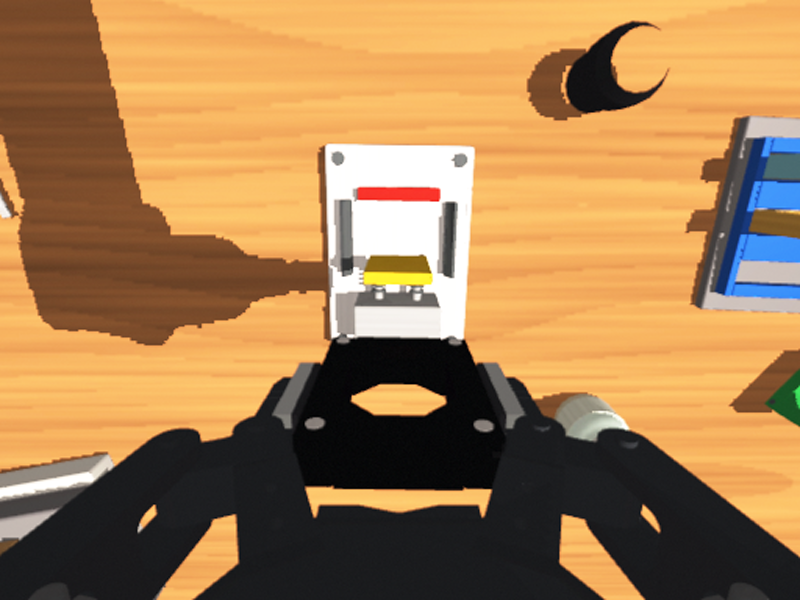

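Run:
```python
from h import *
s=np.load("C2.npy");C=cam("wrist",dict(ee_pos=s[0],orientation=s[1]));k=.64
for n,p,z in [("TL",(326,146),20),("TR",(475,147),20),("BL",(330,338),20),("BR",(464,341),20),("platefrontL",(368,271),88),("platefrontR",(432,271),88),("backL",(364,284),88),("backR",(433,284),88),("lipL",(357,200),34),("lipR",(440,200),34),("railL",(352,200),37),("railL2",(352,270),37),("railR",(443,204),37),("railR2",(443,272),37)]:
    print(n,cast(C,p[0]*k,p[1]*k,z).round(1))
e=s[0]
for d in [(-8,-27,-30),(-8,27,-30),(-8,-27,40),(-8,27,40)]: print("pred",d,(proj(C,e+np.array(d))/k).round(0))
im=cv2.imread("pics/w2r.png")
cv2.imwrite("pics/crop2.png",cv2.resize(im[85:225,195:320],None,fx=5,fy=4.2,interpolation=cv2.INTER_CUBIC))
```

```text
TL [ 510.2 -186.4   20. ]
TR [511.2 -77.8  20. ]
BL [ 659.3 -190.5   20. ]
BR [662.4 -79.9  20. ]
platefrontL [ 588.6 -153.1   88. ]
platefrontR [ 588.7 -112.8   88. ]
backL [ 597.  -155.8   88. ]
backR [ 597.1 -112.    88. ]
lipL [ 547.9 -163.6   34. ]
lipR [ 548.1 -103.7   34. ]
railL [ 547.7 -166.9   37. ]
railL2 [ 598.7 -168.6   37. ]
railR [ 550.7 -101.8   37. ]
railR2 [ 600.4 -100.5   37. ]
pred (-8, -27, -30) [330. 337.]
pred (-8, 27, -30) [464. 337.]
pred (-8, -27, 40) [288. 437.]
pred (-8, 27, 40) [504. 436.]
```

View pics/crop2.png

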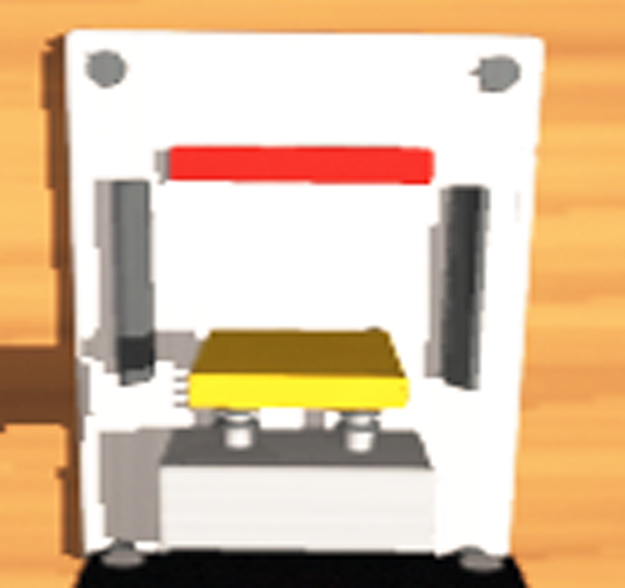

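Holder found: lip inner face x≈548.5, plate front x≈589.4 (gap 41 as given), centre about (569,-133.8), yaw about -1.2°. The held spacer projects where expected, so its bottom is 30 mm below the TCP.

Run:
```python
from h import *
for z in 120,53: print(*go([580.5,-134,z],-1.2))
```

```text
[ 1.1  0.  -0.1] [100.7  21.4   0.6]
[ 1.1  0.  -0.1] [167.7  21.3   0.5]
```

>>> play_rows(
  plan=[
    [[1.1,0,0],[40,16,0.5],0.3],
    [[1.1,0,0],[80,21.4,0.5],0.3],
    [[1.1,0,0],[100,21.4,0.5],0.3],
    [[1.1,0,0],[120,21.4,0.5],0.3],
    [[1.1,0,0],[140,21.4,0.5],0.3],
    [[1.1,0,0],[155,21.4,0.5],0.3],
    [[1.1,0,0],[165,21.4,0.5],0.3],
    [[1.1,0,0],[167,21.4,0.5],0.3],
  ],
)

```text
clock: 5.45
ee_pos: [580.3, -133.8, 53.3]
orientation: [68.9, 89.9, 157.7]
force: [-0.5, -0.4, -0.3]
gripper_width: 53.5
```

Run:
```python
from h import *
st=read_state();print(st['force'],*go([580.5,-134,49.5],-1.2))
```

```text
[-0.45841888 -0.37168426 -0.29355158] [-0.   0.  -0.1] [ 3.8 -0.2 -0.2]
```

>>> play_rows(
  plan=[
    [[0,0,0],[1.5,0,0],0.3],
    [[0,0,0],[3,0,0],0.3],
    [[0,0,0],[3.8,0,0],0.3],
    [[0,0,0],[3.8,0,0],0.3],
  ],
)

```text
clock: 5.95
ee_pos: [580.6, -133.8, 50.1]
orientation: [50.8, 89.9, 139.6]
force: [-1.6, 1.1, 4.4]
gripper_width: 53.7
```

>>> play_rows(
  plan=[
    [[0,0,0],[0,-0.7,0],0.3],
    [[0,0,0],[0,-1.2,0],0.3],
    [[0,0,0],[0,-1.2,0],0.3],
  ],
)

```text
clock: 6.32
ee_pos: [581.2, -133.9, 50.2]
orientation: [69.6, 89.9, 158.4]
force: [-5.1, 0.0, 5.2]
gripper_width: 53.4
```

>>> play_rows(
  plan=[
    [[0,0,0],[0,0,0],1],
    [[0,0,0],[0,0,0],1],
    [[0,0,0],[0,0,0],1],
    [[0,0,0],[0,0,0],1],
    [[0,0,0],[-30,0,0],1],
    [[0,0,0],[-80,0,0],1],
    [[0,0,0],[-140,15,0],1],
    [[0,0,0],[-170,15,0],1],
  ],
)

```text
clock: 7.32
ee_pos: [566.9, -134.3, 223.6]
orientation: [-77.5, 89.9, 11.2]
force: [0.9, -0.7, -0.7]
gripper_width: 85.3
```

Run:
```python
from h import *
st=read_state();im=get_image("wrist");C=cam("wrist",st)
cv2.imwrite("pics/w3.png",cv2.resize(im[:,:,::-1],(800,600),interpolation=cv2.INTER_CUBIC))
print([ (proj(C,[x,y,90])/.64).round() for x in (573.5,589.5) for y in (-161,-107)])
for z in 220,120,40: print(*go([526,170.3,z],-2.2))
```

```text
[array([356., 301.]), array([440., 299.]), array([357., 325.]), array([440., 323.])]
[0.9 0.  0.4] [  6.5  49.7 303.7]
[0.9 0.  0.4] [106.5  50.4 303.7]
[0.9 0.  0.4] [186.5  51.  303.7]
```

View pics/w3.png

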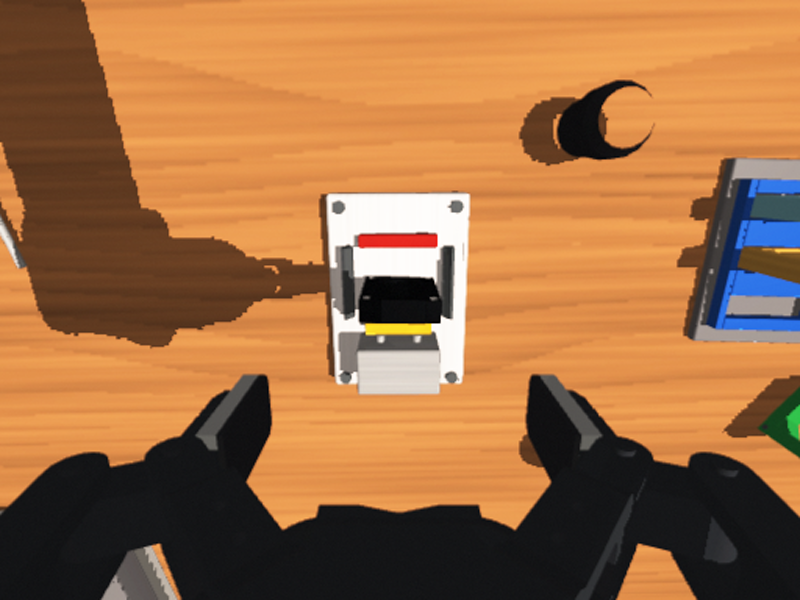

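Spacer stands upright against the plate; its top edge is at (400,300–323), as predicted. Next is the lens, with a 25 N grip.

>>> play_rows(
  plan=[
    [[0.9,0,0.4],[0,10,45],1],
    [[0.9,0,0.4],[3,20,105],1],
    [[0.9,0,0.4],[6,30,165],1],
    [[0.9,0,0.4],[6,40,225],1],
    [[0.9,0,0.4],[6,50,275],1],
    [[0.9,0,0.4],[6,50,300],1],
    [[0.9,0,0.4],[40,50,303.7],1],
    [[0.9,0,0.4],[60,50.4,303.7],1],
  ],
  squeeze=25,
)

```text
clock: 8.38
ee_pos: [525.0, 170.9, 165.0]
orientation: [94.9, 89.9, -177.2]
force: [0.7, 0.2, -1.3]
gripper_width: 85.1
```

Run:
```python
from h import *
st=read_state();print(st['ee_pos'])
im=get_image("wrist");C=cam("wrist",st)
for r in rects(mask(im,(85,30,120),(107,160,255)),60)[:2]: print(np.round(r[0],1),np.round(r[1],1),rectw(C,r,80),[cast(C,*q,80)[:2].round(1) for q in cv2.boxPoints(r)])
for z in 120,40: print(*go([526,170.3,z],-2.2))
```

```text
[524.97403707 170.94782109 165.02580296]
[253.5 202. ] [18. 73.] (array([525.8, 170.3,  80. ]), np.float64(60.1), np.float64(15.7), np.float64(87.9)) [array([516.8, 140.6]), array([519. , 200.7]), array([534.7, 200.6]), array([532.5, 139.4])]
[254.1 183.5] [ 7. 30.] (array([509.9, 171.4,  80. ]), np.float64(24.4), np.float64(5.8), np.float64(94.4)) [array([507.9, 159. ]), array([506. , 183.3]), array([511.8, 183.8]), array([513.7, 159.3])]
[ 0.1 -0.1 -0.3] [42.7 -2.5  0.5]
[ 0.1 -0.1 -0.3] [122.7  -2.9   0.6]
```

>>> play_rows(
  plan=[
    [[0,0,0],[30,-1,-0.5],1],
    [[0,0,0],[60,-1.5,-0.5],1],
    [[0,0,0],[85,-1.5,-0.5],1],
    [[0,0,0],[105,-1.5,-0.5],1],
    [[0,0,0],[118,-1.5,-0.5],1],
    [[0,0,0],[124,-1.5,-0.5],1],
    [[0,0,0],[124,-1.5,-0.5],1],
  ],
)

```text
clock: 9.3
ee_pos: [524.7, 169.2, 38.9]
orientation: [112.5, 89.7, -159.6]
force: [0.3, -0.4, -0.6]
gripper_width: 85.5
```

>>> play_rows(
  plan=[
    [[0,0,0],[0,0,0],0.6],
    [[0,0,0],[0,0,0],0.4],
    [[0,0,0],[0,0,0],0.4],
    [[0,0,0],[0,0,0],0.4],
    [[0,0,0],[0,0,0],0.4],
  ],
)

```text
clock: 9.93
ee_pos: [525.3, 169.6, 39.6]
orientation: [110.3, 89.8, -161.8]
force: [0.4, -0.0, 6.8]
gripper_width: 59.6
```

>>> play_rows(
  plan=[
    [[0,0,0],[-8,0,0],0.4],
    [[0,0,0],[-30,0,0],0.4],
    [[0,0,0],[-75,0,0],0.4],
    [[0,0,0],[-125,0,0],0.4],
    [[0,0,0],[-165,0,-30],0.4],
    [[0,0,0],[-180,-10,-80],0.4],
    [[0,0,0],[-180,-20,-135],0.4],
    [[0,0,0],[-180,-30,-190],0.4],
  ],
)

```text
clock: 10.92
ee_pos: [548.6, -22.9, 220.4]
orientation: [110.7, 89.8, -161.4]
force: [1.0, 0.4, -1.6]
gripper_width: 59.8
```

>>> play_rows(
  plan=[
    [[1,0,0],[0,-5,-45],0.4],
    [[1,0,0],[0,-10,-85],0.4],
    [[1,0,0],[0,-20,-110],0.4],
    [[1,0,0],[0,-20,-115],0.4],
    [[1,0,0],[0,-20,-115],0.4],
  ],
)

```text
clock: 11.55
ee_pos: [563.9, -137.8, 220.3]
orientation: [96.5, 89.8, -176.6]
force: [0.3, -0.0, -0.9]
gripper_width: 59.4
```

Run:
```python
from h import *
st=read_state();print(st['ee_pos'],st['gripper_width'],st['force']);im=get_image("wrist");C=cam("wrist",st)
cv2.imwrite("pics/w4.png",cv2.resize(im[:,:,::-1],(800,600),interpolation=cv2.INTER_CUBIC))
e=st['ee_pos'];print([(proj(C,e+np.array(d))/.64).round() for d in [(-8,-30,-30),(-8,30,-30)]])
for z in 125,53: print(*go([563.5,-133.8,z],-1.2))
```

```text
[ 563.89165618 -137.8211705   220.26054729] 59.443396010480505 [ 0.33667236 -0.01153409 -0.93631164]
[array([322., 341.]), array([470., 333.])]
[-1.8 -0.  -0.2] [95.3  0.4  3.3]
[-1.8 -0.  -0.2] [1.673e+02 1.000e-01 3.300e+00]
```

View pics/w4.png

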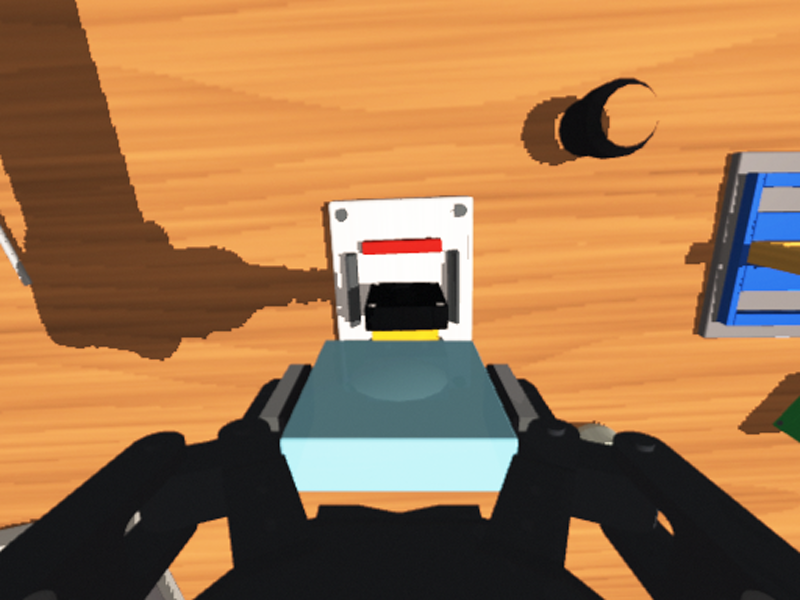

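>>> play_rows(
  plan=[
    [[-1.8,0,0],[30,0.5,3.3],0.4],
    [[-1.8,0,0],[65,0.5,3.3],0.4],
    [[-1.8,0,0],[95,0.7,3.3],0.4],
    [[-1.8,0,0],[120,0.7,3.3],0.4],
    [[-1.8,0,0],[140,0.7,3.3],0.4],
    [[-1.8,0,0],[155,0.7,3.3],0.4],
    [[-1.8,0,0],[164,0.7,3.3],0.4],
    [[-1.8,0,0],[166,0.7,3.3],0.4],
  ],
)

```text
clock: 12.6
ee_pos: [562.9, -133.4, 54.1]
orientation: [87.6, 89.8, 176.4]
force: [0.0, -0.1, -2.6]
gripper_width: 59.9
```

Run:
```python
from h import *
st=read_state();print(st['force'],st['ee_pos'],*go([563.5,-133.8,49.5],-1.2))
```

```text
[ 0.01786804 -0.14409462 -2.64965865] [ 562.9267631  -133.36208629   54.08468641] [ 0.   0.  -0.2] [ 4.6 -0.6 -0.4]
```

>>> play_rows(
  plan=[
    [[0,0,0],[1,0,-0.4],0.4],
    [[0,0,0],[2,0,-0.4],0.4],
    [[0,0,0],[3,0,-0.4],0.4],
    [[0,0,0],[4,0,-0.4],0.4],
    [[0,0,0],[4.7,0,-0.4],0.4],
    [[0,0,0],[4.7,0,-0.4],0.4],
  ],
)

```text
clock: 13.35
ee_pos: [562.9, -133.8, 49.7]
orientation: [87.0, 89.8, 175.8]
force: [-1.9, 0.4, 3.3]
gripper_width: 59.9
```

Lens is on the floor. Now a gentle nudge to the spacer.

>>> play_rows(
  plan=[
    [[0,0,0],[0,-0.7,0],0.4],
    [[0,0,0],[0,-1.4,0],0.4],
    [[0,0,0],[0,-1.8,0],0.4],
    [[0,0,0],[0,-1.8,0],0.4],
  ],
)

```text
clock: 13.85
ee_pos: [564.4, -133.9, 49.7]
orientation: [87.6, 89.7, 176.4]
force: [-4.3, 0.4, 5.3]
gripper_width: 59.8
```

>>> play_rows(
  plan=[
    [[0,0,0],[0,0,0],1],
    [[0,0,0],[0,0,0],1],
    [[0,0,0],[0,0,0],1],
    [[0,0,0],[0,0,0],1],
    [[0,0,0],[-30,0,0],1],
    [[0,0,0],[-80,0,0],1],
    [[0,0,0],[-140,0,0],1],
    [[0,0,0],[-170,0,0],1],
  ],
)

```text
clock: 14.85
ee_pos: [566.5, -134.4, 223.3]
orientation: [-119.0, 90.0, -30.2]
force: [0.2, 0.5, -0.5]
gripper_width: 85.2
```

Run:
```python
from h import *
st=read_state();im=get_image("wrist");C=cam("wrist",st)
cv2.imwrite("pics/w5.png",cv2.resize(im[:,:,::-1],(800,600),interpolation=cv2.INTER_CUBIC))
for n,m in [("lens",mask(im,(85,30,150),(107,160,255))),("red",mask(im,(0,150,60),(6,255,255)))]:
  for r in rects(m,60)[:1]: print(n,np.round(r[0],1),rectw(C,r,90 if n=="lens" else 34),[cast(C,*q,90 if n=="lens" else 34)[:2].round(1) for q in cv2.boxPoints(r)])
print(*go([566,169.8,165],-2.2))
```

```text
lens [255.5 184.5] (array([ 564.8, -133.2,   90. ]), np.float64(58.3), np.float64(15.4), np.float64(88.8)) [array([ 556.5, -162.1]), array([ 557.8, -103.9]), array([ 573.2, -103.7]), array([ 571.9, -162.9])]
red [254. 154.] (array([ 542.4, -134.3,   34. ]), np.float64(58.1), np.float64(9.3), np.float64(88.8)) [array([ 537.2, -163.3]), array([ 538.4, -105.2]), array([ 547.7, -105.2]), array([ 546.5, -163.7])]
[ 1.  -0.   0.3] [ 61.1   8.8 304.4]
```

View pics/w5.png

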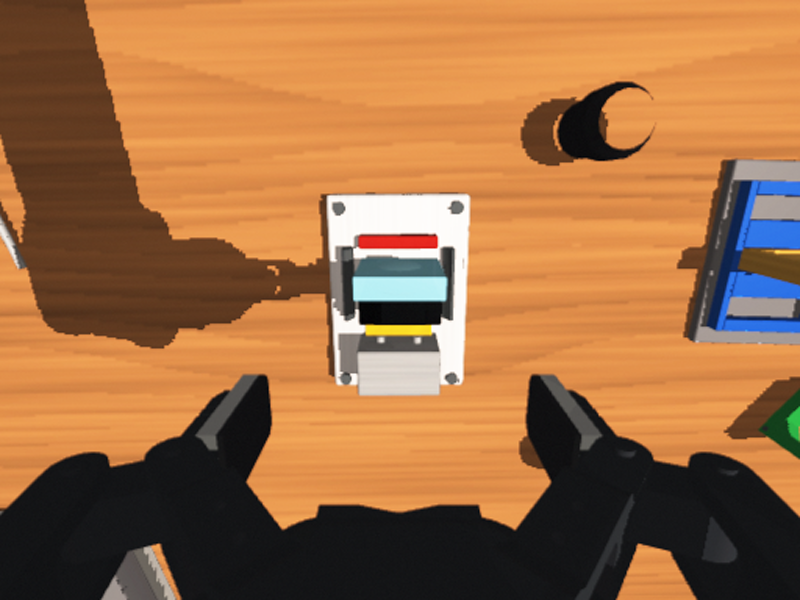

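Lens (400,289) stands against the spacer (400,313), which is against the plate (398,329). Lens centre x is 564.8. Now the gold frame.

>>> play_rows(
  plan=[
    [[1,0,0.3],[0,0,45],1],
    [[1,0,0.3],[0,2,105],1],
    [[1,0,0.3],[0,4,165],1],
    [[1,0,0.3],[0,6,225],1],
    [[1,0,0.3],[0,8,275],1],
    [[1,0,0.3],[20,8.5,300],1],
    [[1,0,0.3],[50,8.8,304.4],1],
    [[1,0,0.3],[61,8.8,304.4],1],
  ],
)

```text
clock: 15.9
ee_pos: [564.7, 170.0, 163.2]
orientation: [115.6, 89.8, -156.6]
force: [-0.0, -0.5, -0.9]
gripper_width: 85.1
```

Run:
```python
from h import *
st=read_state();im=get_image("wrist");C=cam("wrist",st)
print(st['ee_pos'])
for r in rects(mask(im,(12,110,60),(30,255,255),(200,150,320,260)),60)[:3]: print(np.round(r[0],1),rectw(C,r,80),[cast(C,*q,80)[:2].round(1) for q in cv2.boxPoints(r)])
for z in 120,40: print(*go([566,169.8,z],-2.2))
```

```text
[564.67889767 170.01549198 163.15943178]
[259.5 204.5] (array([569.7, 174.1,  80. ]), np.float64(95.3), np.float64(93.0), np.float64(1.5)) [array([520.4, 129.2]), array([523.9, 222.1]), array([619.2, 224.6]), array([615.3, 120.4])]
[253.6 194.6] (array([558.5, 169.7,  80. ]), np.float64(63.7), np.float64(29.2), np.float64(86.8)) [array([571.2, 135.9]), array([542.1, 138.7]), array([545.7, 202.3]), array([575. , 201.8])]
[-0.  -0.1 -0.2] [42.6 -1.5  0.8]
[-0.  -0.1 -0.2] [122.6  -1.9   1. ]
```

>>> play_rows(
  plan=[
    [[0,0,0],[30,-1,0],1],
    [[0,0,0],[60,-1,0],1],
    [[0,0,0],[85,-1,0],1],
    [[0,0,0],[105,-1,0],1],
    [[0,0,0],[118,-1,0],1],
    [[0,0,0],[123,-1,0],1],
    [[0,0,0],[123,-1,0],1],
  ],
  squeeze=70,
)

```text
clock: 16.82
ee_pos: [565.5, 168.7, 40.0]
orientation: [120.8, 89.8, -151.5]
force: [-0.1, -0.2, -0.0]
gripper_width: 85.6
```

>>> play_rows(
  plan=[
    [[0,0,0],[0,0,0],0.6],
    [[0,0,0],[0,0,0],0.5],
    [[0,0,0],[0,0,0],0.5],
    [[0,0,0],[0,0,0],0.5],
    [[0,0,0],[0,0,0],0.5],
  ],
)

```text
clock: 17.45
ee_pos: [566.5, 169.0, 41.1]
orientation: [131.9, 89.9, -140.3]
force: [0.7, -0.4, 6.8]
gripper_width: 65.2
```

>>> play_rows(
  plan=[
    [[0,0,0],[-8,0,0],0.5],
    [[0,0,0],[-30,0,0],0.5],
    [[0,0,0],[-75,0,0],0.5],
    [[0,0,0],[-125,0,0],0.5],
    [[0,0,0],[-165,5,-30],0.5],
    [[0,0,0],[-180,10,-80],0.5],
    [[0,0,0],[-180,15,-135],0.5],
    [[0,0,0],[-180,20,-190],0.5],
  ],
)

```text
clock: 18.45
ee_pos: [538.7, -21.4, 222.2]
orientation: [149.2, 89.9, -123.0]
force: [0.5, -0.7, -0.6]
gripper_width: 65.1
```

Run:
```python
from h import *
st=read_state();print(st['ee_pos'],st['gripper_width'],st['force'])
print(*go([547,-134,220],-1.2))
```

```text
[538.73160234 -21.40635571 222.15989853] 65.06689536072538 [ 0.52031905 -0.74321274 -0.56041364]
[-1.  -0.1 -0. ] [   2.3  -12.6 -112.2]
```

>>> play_rows(
  plan=[
    [[-1,0,0],[0,-5,-45],0.5],
    [[-1,0,0],[2,-8,-85],0.5],
    [[-1,0,0],[2,-9.6,-108],0.5],
    [[-1,0,0],[25,-9.6,-112.2],0.5],
    [[-1,0,0],[60,-9.6,-112.2],0.5],
    [[-1,0,0],[100,-9.6,-112.2],0.5],
    [[-1,0,0],[110,-9.6,-112.2],0.5],
    [[-1,0,0],[110,-9.6,-112.2],0.5],
  ],
)

```text
clock: 19.45
ee_pos: [543.8, -134.0, 112.5]
orientation: [126.6, 89.9, -144.7]
force: [0.4, -0.3, 0.3]
gripper_width: 65.5
```

Run:
```python
from h import *
st=read_state();im=get_image("wrist");C=cam("wrist",st);print(st['ee_pos'])
cv2.imwrite("pics/w6.png",cv2.resize(im[:,:,::-1],(800,600),interpolation=cv2.INTER_CUBIC))
e=st['ee_pos'];print("pred",[(proj(C,e+np.array(d))/.64).round() for d in [(-8,-33,-31),(-8,33,-31),(8,-33,39),(8,33,39)]])
print(*go([544,-134,70],-1.2),st['force'])
```

```text
[ 543.81934416 -133.99425229  112.49088492]
pred [array([316., 338.]), array([478., 334.]), array([271., 490.]), array([523., 485.])]
[-0.  -0.1  0. ] [43.4  0.6  0.2] [ 0.40642429 -0.29720466  0.33607188]
```

View pics/w6.png

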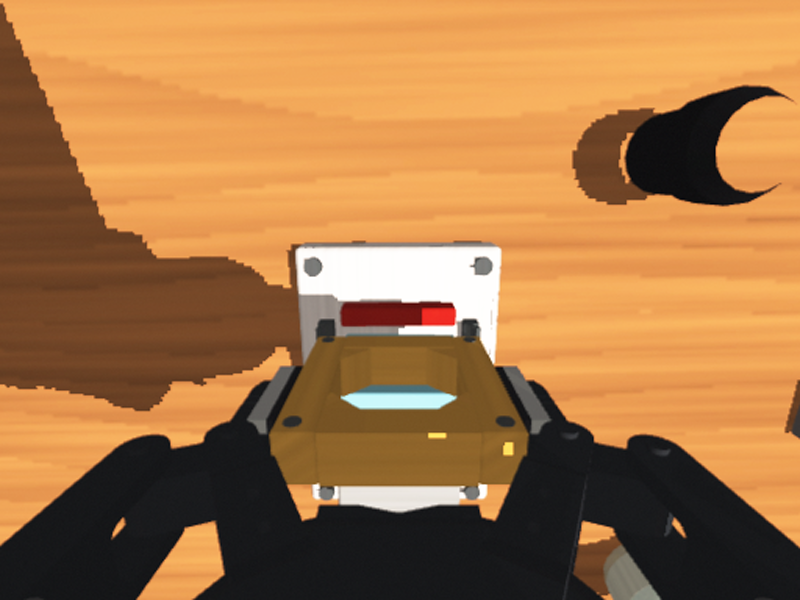

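Gold frame held level, edges as predicted: bottom edge at row 336, top far edge at row 486. The lip is visible at (398,314) and the lens behind it. Lower to just above lip height.

>>> play_rows(
  plan=[
    [[0,0,0],[15,0.5,0],0.5],
    [[0,0,0],[28,0.5,0],0.5],
    [[0,0,0],[37,0.5,0],0.5],
    [[0,0,0],[42,0.5,0],0.5],
    [[0,0,0],[43,0.5,0],0.5],
    [[0,0,0],[43,0.5,0],0.5],
  ],
)

```text
clock: 20.25
ee_pos: [544.3, -134.2, 70.5]
orientation: [-145.9, 89.9, -57.1]
force: [0.4, -0.3, -1.2]
gripper_width: 65.0
```

>>> play_rows(
  plan=[
    [[0,0,0],[0,-1.5,0],0.5],
    [[0,0,0],[0,-3,0],0.5],
    [[0,0,0],[0,-4,0],0.5],
    [[0,0,0],[0,-5,0],0.5],
    [[0,0,0],[0,-6,0],0.5],
    [[0,0,0],[0,-6,0],0.5],
  ],
)

```text
clock: 21.0
ee_pos: [549.6, -134.4, 70.3]
orientation: [150.9, 89.9, -120.3]
force: [-3.2, 0.1, 0.8]
gripper_width: 65.2
```

>>> play_rows(
  plan=[
    [[0,0,0],[0,-0.8,0],0.5],
    [[0,0,0],[0,-1.6,0],0.5],
    [[0,0,0],[0,-2.4,0],0.5],
    [[0,0,0],[0,-3.2,0],0.5],
    [[0,0,0],[0,-4,0],0.5],
    [[0,0,0],[0,-4.8,0],0.5],
    [[0,0,0],[0,-4.8,0],0.5],
  ],
)

```text
clock: 21.88
ee_pos: [550.8, -134.4, 69.5]
orientation: [92.7, 89.6, -178.6]
force: [-11.0, 0.6, 5.9]
gripper_width: 65.5
```

>>> play_rows(
  plan=[
    [[0,0,0],[0,-4,0],0.5],
    [[0,0,0],[0,-5,0],0.5],
    [[0,0,0],[0,-6,0],0.5],
    [[0,0,0],[0,-7,0],0.5],
    [[0,0,0],[0,-7,0],0.5],
  ],
)

```text
clock: 22.5
ee_pos: [553.7, -134.6, 68.7]
orientation: [88.3, 89.1, 177.0]
force: [-12.4, -0.1, 6.1]
gripper_width: 65.1
```

Run:
```python
from h import *
st=read_state();print(st['ee_pos'],st['force'],st['ft_torque'],*go([558.5,-134.2,69.5],-1.2,st=st))
```

```text
[ 553.70019293 -134.56851747   68.66694891] [-12.40136335  -0.09331403   6.06331308] [0.18432318 2.43853333 0.12055194] [-0.1  0.  -0.9] [-0.9 -4.8  0.5]
```

>>> play_rows(
  plan=[
    [[0,0,-1],[-0.9,-4,0.3],0.5],
    [[0,0,-1.5],[-0.9,-5,0.3],0.5],
    [[0,0,-1.8],[-0.9,-6,0.3],0.5],
    [[0,0,-1.8],[-0.9,-7,0.3],0.5],
    [[0,0,-1.8],[-0.9,-7,0.3],0.5],
  ],
)

```text
clock: 23.12
ee_pos: [554.1, -134.6, 67.8]
orientation: [-57.4, 89.8, 31.3]
force: [-16.2, 0.8, 8.9]
gripper_width: 65.3
```

Run:
```python
from h import *
st=read_state();print(st['ee_pos'],st['force'],st['ft_torque'],*go([558.5,-134.2,69.5],-1.2,st=st))
```

```text
[ 554.05237393 -134.56821424   67.82118036] [-16.23320925   0.81377361   8.88372875] [0.08487708 3.84401951 0.1622263 ] [-0.1  0.1  0.1] [-1.7 -4.4  0.5]
```

>>> play_rows(
  plan=[
    [[0,0,0],[-2,-4,0.3],0.5],
    [[0,0,0],[-4,-6,0.3],0.5],
    [[0,0,-0.5],[-5,-7.5,0.3],0.5],
    [[0,0,-0.5],[-5,-8.5,0.3],0.5],
    [[0,0,-0.5],[-5,-8.5,0.3],0.5],
  ],
)

```text
clock: 23.75
ee_pos: [557.1, -134.3, 70.6]
orientation: [-3.2, 89.9, 85.5]
force: [-10.7, -0.1, -2.8]
gripper_width: 65.0
```

Run:
```python
from h import *
st=read_state();print(st['ee_pos'],st['force'],st['ft_torque'],*go([558.5,-134.2,69.5],-1.2,st=st))
im=get_image("wrist");cv2.imwrite("pics/w7.png",cv2.resize(im[:,:,::-1],(800,600),interpolation=cv2.INTER_CUBIC))
```

```text
[ 557.12310317 -134.31613794   70.57037727] [-10.66077784  -0.13315311  -2.81007337] [0.04369654 2.50922575 0.19263707] [-0.1  0.1  0. ] [ 1.1 -1.4  0.1]
```

View pics/w7.png

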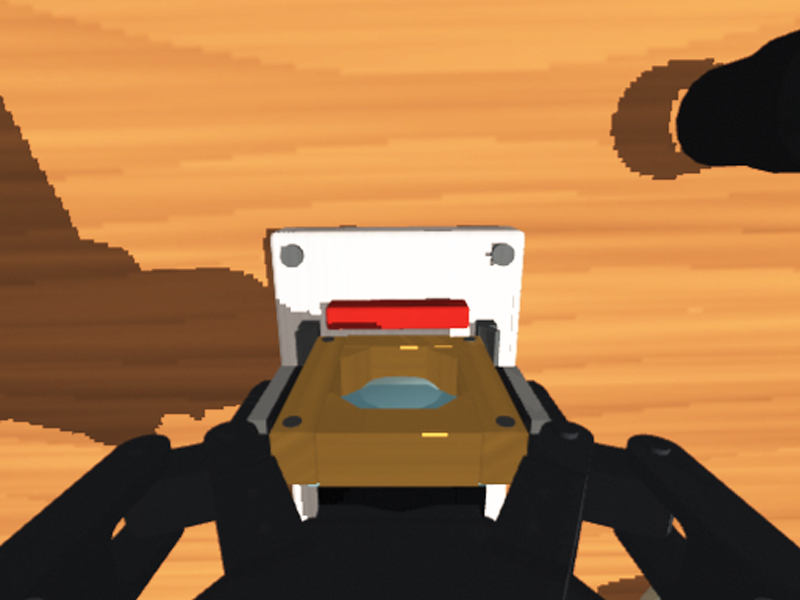

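View: the frame presses the stack back, and a gap now shows between the lip (398,315) and the frame's lower edge (row 337). Press about 1.5 mm more.

>>> play_rows(
  plan=[
    [[0,0,0],[0,-4,0],0.5],
    [[0,0,0],[0,-5,0],0.5],
    [[0,0,0],[0,-5.5,0],0.5],
    [[0,0,0],[0,-5.5,0],0.5],
  ],
)

```text
clock: 24.3
ee_pos: [557.4, -134.4, 69.3]
orientation: [71.7, 89.4, 160.3]
force: [-14.3, 0.8, 6.7]
gripper_width: 65.2
```

>>> play_rows(
  plan=[
    [[0,0,-0.8],[-2,-5,0],0.5],
    [[0,0,-1],[-3,-6.5,0],0.5],
    [[0,0,-1],[-3,-7,0],0.5],
    [[0,0,-1],[-3,-7,0],0.5],
  ],
)

```text
clock: 24.8
ee_pos: [558.8, -134.4, 69.6]
orientation: [44.4, 89.7, 133.0]
force: [-10.5, -0.7, -4.9]
gripper_width: 65.3
```

Run:
```python
from h import *
st=read_state();print(st['ee_pos'],st['force'],st['ft_torque'],*go([558.5,-134.2,50.5],-1.2,st=st))
```

```text
[ 558.80717736 -134.3709468    69.63639092] [-10.51032762  -0.72635219  -4.85075109] [0.00508989 2.3396413  0.22913747] [-0.1  0.2 -0.2] [19.1  0.2  0.1]
```

>>> play_rows(
  plan=[
    [[0,0,-0.3],[1,-4.8,0],0.5],
    [[0,0,-0.3],[3,-5,0],0.5],
    [[0,0,-0.3],[5,-5,0],0.5],
    [[0,0,-0.3],[7,-5,0],0.5],
    [[0,0,-0.3],[9,-5,0],0.5],
    [[0,0,-0.3],[9,-5,0],0.5],
  ],
)

```text
clock: 25.55
ee_pos: [558.7, -134.5, 59.2]
orientation: [60.1, 89.4, 148.8]
force: [-13.4, -0.4, 4.7]
gripper_width: 65.0
```

Run:
```python
from h import *
st=read_state();print(st['ee_pos'],st['force'],st['ft_torque'],*go([558.5,-134.2,50.5],-1.2,st=st))
```

```text
[ 558.72218866 -134.45812759   59.19255048] [-13.4000379   -0.36320101   4.69583418] [0.14797382 2.51539037 0.22359066] [-0.2  0.3 -0.5] [8.7 0.2 0.2]
```

>>> play_rows(
  plan=[
    [[0,0,-0.8],[1.5,-4,0.2],0.5],
    [[0,0,-0.8],[3,-4,0.2],0.5],
    [[0,0,-0.8],[5,-4,0.2],0.5],
    [[0,0,-0.8],[6.5,-4,0.2],0.5],
    [[0,0,-0.8],[8,-4,0.2],0.5],
    [[0,0,-0.8],[9,-4,0.2],0.5],
    [[0,0,-0.8],[9,-4,0.2],0.5],
  ],
)

```text
clock: 26.42
ee_pos: [558.7, -134.4, 51.2]
orientation: [21.3, 89.6, 109.9]
force: [-18.1, 2.4, 25.4]
gripper_width: 65.3
```

Run:
```python
from h import *
st=read_state();print(st['ee_pos'],st['force'],st['ft_torque'],*go([557,-134.2,50.5],-1.2,st=st))
```

```text
[ 558.70603301 -134.40795944   51.18778989] [-18.1406024    2.42652152  25.4083023 ] [0.07637164 3.86155636 0.21617858] [-0.2  0.3 -0.1] [0.7 1.7 0.2]
```

Bottomed out (51.2, Fz 25). Ease back onto the lip.

>>> play_rows(
  plan=[
    [[0,0,0],[0.5,-2,0],0.5],
    [[0,0,0],[0.5,-0.5,0],0.5],
    [[0,0,0],[0.5,1,0],0.5],
    [[0,0,0],[0.5,2,0],0.5],
    [[0,0,0],[0.5,2.5,0],0.5],
    [[0,0,0],[0.5,2.5,0],0.5],
  ],
)

```text
clock: 27.18
ee_pos: [557.1, -134.4, 51.3]
orientation: [6.0, 89.7, 94.7]
force: [-2.2, -0.1, 5.5]
gripper_width: 65.4
```

Run:
```python
from h import *
st=read_state();print(st['ee_pos'],st['force'],st['ft_torque'],*go([557,-134.2,50.5],-1.2,st=st))
```

```text
[ 557.11611287 -134.42135515   51.25611585] [-2.16593662 -0.08763646  5.5233517 ] [-0.151649    0.53596209  0.34947363] [-0.1  0.3 -0. ] [0.8 0.1 0.2]
```

>>> play_rows(
  plan=[
    [[0,0,0],[0.3,0.6,0],0.5],
    [[0,0,0],[0.3,0.6,0],0.5],
    [[0,0,0],[0,0.5,0],1],
    [[0,0,0],[0,0.5,0],1],
    [[0,0,0],[0,0.5,0],1],
    [[0,0,0],[0,0.5,0],1],
  ],
)

```text
clock: 27.92
ee_pos: [556.7, -134.4, 51.2]
orientation: [4.3, 89.7, 93.0]
force: [-0.2, -0.1, -0.6]
gripper_width: 85.7
```

>>> play_rows(
  plan=[
    [[0,0,0],[-20,0,0],1],
    [[0,0,0],[-60,0,0],1],
    [[0,0,0],[-120,0,0],1],
    [[0,0,0],[-170,0,0],1],
    [[0,0,0],[-170,0,0],1],
    [[0,0,0],[-170,0,0],1],
  ],
)

```text
clock: 28.68
ee_pos: [556.3, -135.2, 220.8]
orientation: [8.7, 89.7, 97.3]
force: [0.1, -0.6, -0.2]
gripper_width: 85.6
```

Run:
```python
from h import *
st=read_state();im=get_image("wrist");C=cam("wrist",st);print(st['ee_pos'],st['force'])
c=im[85:265,190:330,::-1]
cv2.imwrite("pics/w8.png",cv2.resize(c,(630,590),interpolation=cv2.INTER_CUBIC))
f=lambda p:((proj(C,p)-[190,85])*[4.5,3.28]).round()
for n,x,z in [("lip in",548.5,34),("gold near",548.5,90),("gold far",564.5,90),("lens far",580.5,90),("spacer far",596.5,90)]: print(n,f([x,-134,z]),f([x,-167,z])[0],f([x,-101,z])[0])
```

```text
[ 556.34849083 -135.23356328  220.75374827] [ 0.06007496 -0.63160215 -0.24390988]
lip in [290. 273.] 163.0 416.0
gold near [291. 309.] 139.0 442.0
gold far [292. 360.] 143.0 441.0
lens far [294. 410.] 147.0 441.0
spacer far [296. 458.] 151.0 440.0
```

View pics/w8.png

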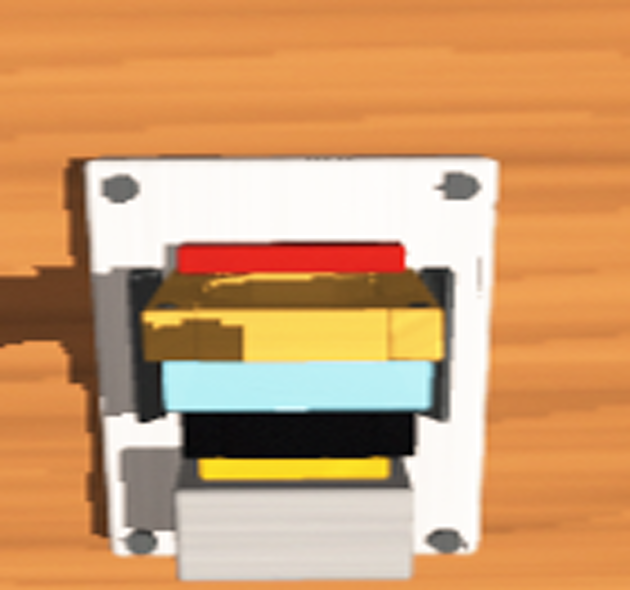

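The stack stands as predicted: gold (293,335), glass (297,386), black (298,435), plate (295,468), with edges within about 1 px of the clamped positions. One check on the bystanders, then hand in.

Run:
```python
from h import *
a=cv2.imread("pics/scene.png").astype(int);b=get_image("scene")[:,:,::-1].astype(int)
for n,(x0,y0,x1,y1) in dict(jar=(280,212,315,256),eyepiece=(258,128,285,162),driver=(80,140,105,200)).items():
    d=abs(a[y0:y1,x0:x1]-b[y0:y1,x0:x1]).sum(2);print(n,(d>60).sum())
print(hand_in())
```

```text
jar 0
eyepiece 0
driver 241
the job is handed in; nothing more can be done
None
```

I loaded the spacer, the lens and the gold retainer in that order, pressed the stack back and lowered the retainer behind the red lip. I then released it, raised the arm clear and handed the job in at about 29 s.

- **Final position:** the last close wrist picture shows all three pieces upright and centred. Their edges are within about 1 px of the positions calculated for a clamped stack, and the retainer reached the floor before I eased it onto the lip.
- **Glass:** the highest sideways push through the stack was about 18 N, and the lens was gripped at 25 N. Both are under the 30 N limit.
- **Bystanders:** the jar and eyepiece areas of the scene picture are unchanged. The screwdriver area differs in 241 pixels. The arm never went near the screwdriver, so this is probably the arm's shadow, but I did not check it further.

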